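# Store the spare objective and close the dust hatch

### The job

Stand the spare objective's canister upright in the open compartment of the white optics box, setting it down gently, not dropping it. Then slide the blue hatch along its track until it meets the rubber seal at the frame, and press it on lightly, by feel, so that it stays resting snugly against the seal when you let go; do not ram it. Leave the timer, petri dish and red stain bottle alone.

Things in the scene. Friction and masses are not known exactly. Their poses are not given: they have to be found in the camera images.
- objective_can: small screw canister for a microscope objective, black cap and body with a blue label on one side, 34 mm diameter, 50 mm tall, about 60 g, loose, standing on the worktop; origin at the centre of its underside, z up. Grasp it across the diameter from above, tips at least 10 mm below its top
- optics_box: white dust-proof box, fixed to the worktop, 130 mm along its x, 290 mm along its y, walls 62 mm high, aluminium track strips on both long sides up to 73 mm high and reaching 9 mm inward. Origin at the centre of its underside on the worktop, z up; its y axis runs along the hatch's track, away from the frame bar (jamb). From y +5 to +145 mm it is covered by a fixed deck
- hatch: blue sliding hatch, 118 mm along x, 140 mm along y; origin at the centre of its underside, axes as the box's. Underside 62 mm, top 70 mm above the box's origin. Slides only along the box's y, closing toward -y, with a steady drag of about 4 N, and stays where it is left. Starts open, origin 58 to 82 mm on the +y side of the box's origin
- hatch_grip (a point): point on the middle of the hatch's black upright grip rib, 33 mm above the hatch's underside, at the rib's top. The rib is 60 mm along x, 12 mm thick along y, 25 mm tall above the hatch's top, at the hatch's middle; push on its +y side to close, or pinch it across its 12 mm
- jamb: aluminium frame bar across the box's -y end, 120 mm along x, 13 mm along y, 15 mm high; origin at the centre of its underside. Carries a black rubber seal facing +y, set 0 to 12 mm out (not reported): the hatch meets it with its origin somewhere 46 to 58 mm on the -y side of the box's origin, felt as a rise of force above the drag
- timer: bystander: white lab timer, 66x66x20 mm, on the worktop; origin at the centre of its underside
- petri_c: bystander: petri dish, 65 mm diameter, 17 mm high, on the worktop; origin at the centre of its underside
- stain_red: bystander: dropper bottle with red stain and black rubber cap, 32 mm diameter, 88 mm tall, on the worktop; origin at the centre of its underside
- compartment (a point): centre of the floor of the box's open compartment, 55 mm on the box's -y side of its origin, 4 mm up; axes as the box's. Inside, the compartment reaches 59 mm either way along x and 60 mm either way along y, 58 mm deep; the hatch, when open, may cover up to 17 mm of its +y end
- seal_bar (a point): middle of the frame bar's top, above the rubber seal. The seal yields about 1 mm for each 4 N, up to 6 mm, and pushes the hatch back until the drag holds it. Pressed with 5 to 10 N (9 to 14 N on the rib, drag included) the hatch keeps resting on it with about 4 N when let go; less than 1.5 N left is not closed, more than 16 N on the seal is ramming
Things that resemble listed ones, but are neither listed nor needed, are in the scene too. Of the things that look like the objective_can, take the one that is farthest to the robot's right at the start.

How it is judged:
By the outcome, as a careful person would: the job done as asked, in the order asked, and still so for the second after the job is handed in, with the robot touching nothing.
It also fails if it takes over 67 s, if anything falls off the work surface, if the arm or the gripper's body presses on something with over 40 N, if the wrist force passes 120 N, or if a joint passes its speed limit or range.

### The arm

A 6-joint arm with a two-finger parallel gripper is mounted at the origin on a cart in front of the work surface, level with it; the furniture and walls round the work are solid. World frame = base frame: x ahead of the robot, y to its left, z up, the work surface at z = 0. Lengths are in m, angles in rad, forces in N, time in s.
With the tool pointing down it reaches from about 0.35 to 0.975 m from the base axis. Payload 4.9 kg.
Tool frame: the origin (TCP) lies on the centre line of the jaws, within the pads' length; the fingertips stand manip.tcp_to_tips ahead of it and the grasp point (between the pads) is the TCP (manip.tcp_to_tips is the distance from the TCP to the fingertips, in m); y points along the fingers, z is the direction in which the jaws open and shut, and the axes are right-handed (so a half turn about y gives the same grasp; the last joint's range is limited). The gripper opens to 85 mm and grips with 20 to 120 N. Pads are 22 mm wide; open, the fingers measure 114 mm over their backs; the gripper's body (76 mm by 85 mm) begins 54 mm behind the grasp point. The pads swing forward as they close: fully open they stand 13 mm farther back than shut.
Start: joints at [1.015, 0.053, 1.613, -0, 1.476, -0.119], TCP at [0.264, 0.566, 0.25] pointing down, gripper open.
Joint ranges: [-3.01, 3.01], [-1.01, 2.22], [0.06, 2.58], [-1.02, 4.17], [0.09, 2.62], [-3.14, 3.14]. Speed limits (rad/s): [2.57, 2.57, 3.14, 3.14, 3.14, 3.14].

### API

Orientations are given as a unit quaternion [w, x, y, z].
In Python, from plant import manip gives the robot as it stands.
- The arm moves only by the tool apply_moves, never from a script. Its argument "moves" is a list of rows, each a list of 7 numbers: the gripper's target within -1 to 1 (shut at 1, half-way at 0, fully open at -1), then the shift along the tool's x, y, z in mm, then the turn, a rotation vector about the tool's x, y, z in degrees. A call has 1 to 20 rows; each row shifts and turns the commanded pose from where the row before left it, along the tool's axes as they then stand; what a row does not reach is not made up. A row lasts 1/10 s, in which the tool goes at most 50 mm and 8.59 degrees, less where a joint would pass 70% of its speed; a pose out of reach is approached as far as the arm can. A call with a gripper value outside its range is refused whole. The fingers move at their own pace and stop on an object; the grip force is fixed at half the most. Time passes only in rows, so rows that do not move let the fingers close. It gives the time, the measured TCP pose, the force and the opening at its end, in the units of the state.
- manip.state(): the state, without advancing time (a new reading comes with each control period).
- manip.grab_frame(name): name is "scene" or "top" or "wrist"; returns the picture (384x512x3 uint8, blue, green, red); there is no depth.
- manip.calibration(name): a dict with "mtx" (3x3 intrinsics, pixels), "T" (4x4, takes a point from camera to world coordinates); the wrist camera has in their place "T_tool_cam" (4x4, takes a point from camera to tool coordinates, whose origin is the TCP and whose axes are the tool frame's). Camera axes: x right, y down, z forward; pixel columns grow to the right and rows downward; lengths in m; the calibration is good to about 2 mm. A picture is of the moment at which its call begins: read the wrist's pose just before it. calibration takes no time and is no camera call.
- manip.job_done(): hands the job in, once; it reports no verdict.
The state is a dict: "time": time; "joint_pos": joint angles; "joint_vel": joint speeds; "joint_efforts": joint torques, N m; "tool_pos": TCP position; "tool_rot": TCP orientation; "contact_force": force on the tool from outside, world axes, zero at the start; "ft_torque": the same for the moment, N m; "gripper_width": opening from 0.0 (shut) to 1.0 (fully open).
Only numpy, scipy, OpenCV 4.12 (cv2) and the standard library are available. Lean on these libraries where they do the work, as an engineer would, in place of code of your own. Each camera call takes 0.05 s, during which the arm holds its last target. There are 200 camera calls.

## Working session

There is one attempt and no reset: what is moved stays moved. The work goes in short steps, Python scripts to look and compute and a tool call to move; the robot and the scene stay as the last step left them, time stands still between calls to the robot, and variables do not carry over. Pictures are saved under pics/ and viewed, about 8 in all and at most 12, crops included, and the job is handed in when it is done.

Besides the shell and the picture viewer there is one more tool, called after ">>>" as a command line: name --pt "numbers of a row" for each row, then --argument value for the rest. apply_moves: Moves the arm, as the interface text tells. Its arguments: {"type":"object","properties":{"moves":{"type":"array","items":{"type":"array","items":{"type":"number"}}}},"required":["moves"]}

```bash
ls; mkdir -p pics
python3 - <<'E'
from plant import manip
import cv2,numpy as np
print(manip.state(), manip.tcp_to_tips)
for n in("scene","top"):
    c=manip.calibration(n);print(n,np.round(c["mtx"],1).tolist(),np.round(c["T"],4).tolist())
    cv2.imwrite(f"pics/{n}0.png",manip.grab_frame(n))
print(manip.calibration("wrist"))
E
```

```text
pics
{'time': 0.0, 'joint_pos': array([ 1.01499350e+00,  5.33740952e-02,  1.61430878e+00,  4.19598694e-05,
        1.47598872e+00, -1.18983452e-01]), 'joint_vel': array([-0.00049874,  0.00100975, -0.00091813,  0.00128318, -0.00253393,
       -0.00163736]), 'joint_efforts': array([ 8.88747709e-04, -3.93702221e+01, -3.70167804e+01, -1.44067344e-04,
        7.30779153e-03,  1.71789143e-06]), 'tool_pos': array([0.26408125, 0.56582158, 0.24904346]), 'tool_rot': array([-0.68961887,  0.69099624, -0.15347258,  0.15295809]), 'contact_force': array([ 0.55870907, -1.20932331,  0.27291564]), 'ft_torque': array([ 0.00505212,  0.01501798, -0.04096547]), 'gripper_width': 0.9967307169360249} 0.019
scene [[348.4, 0.0, 253.8], [0.0, 348.4, 192.2], [0.0, 0.0, 1.0]] [[-0.5747, -0.2992, 0.7617, -0.1849], [-0.8184, 0.216, -0.5326, 0.7764], [-0.0052, -0.9294, -0.369, 0.4023], [0.0, 0.0, 0.0, 1.0]]
top [[420.2, 0.0, 256.6], [0.0, 420.2, 189.5], [0.0, 0.0, 1.0]] [[-0.022, -0.9928, 0.1178, 0.3542], [-0.9998, 0.0216, -0.0045, 0.35], [0.0019, -0.1179, -0.993, 1.1032], [0.0, 0.0, 0.0, 1.0]]
{'mtx': array([[337.2332294 ,   0.        , 259.35514366],
       [  0.        , 337.2332294 , 192.27271957],
       [  0.        ,   0.        ,   1.        ]]), 'T_tool_cam': array([[-8.75886393e-04,  9.46351135e-01,  3.23138922e-01,
        -8.38208451e-02],
       [-1.11074671e-04, -3.23139136e-01,  9.46351460e-01,
        -1.22335241e-01],
       [ 9.99999610e-01,  7.93003817e-04,  3.88148813e-04,
         2.34018256e-04],
       [ 0.00000000e+00,  0.00000000e+00,  0.00000000e+00,
         1.00000000e+00]])}
```

View pics/scene0.png

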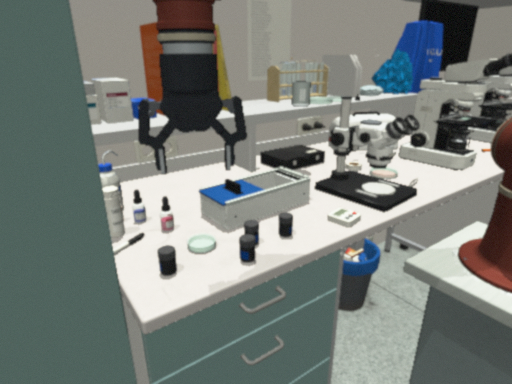

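View pics/top0.png

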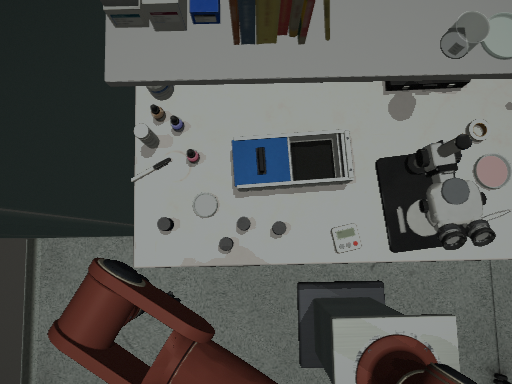

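The scene picture shows four black canisters at (167,261), (247,250), (252,232) and (286,225). In the top view they are at (165,225), (226,244), (243,224) and (279,229). Image right in the top view is the robot's right, so the one at (279,229) is my candidate. The box spans columns 232–354 with its jamb on the right. I'll enlarge both views.

Run:
```python
import cv2,numpy as np
s=cv2.imread("pics/scene0.png");t=cv2.imread("pics/top0.png")
a=cv2.resize(t[120:255,220:365],None,fx=5.5,fy=5.5,interpolation=cv2.INTER_CUBIC)[:, :800]
b=cv2.resize(s[155:280,150:320],None,fx=4.7,fy=4.7,interpolation=cv2.INTER_CUBIC)
print(a.shape,b.shape)
cv2.imwrite("pics/topc.png",cv2.resize(t[125:245,222:362],(700,600),interpolation=cv2.INTER_CUBIC));cv2.imwrite("pics/scenec.png",b)
```

```text
(742, 798, 3) (588, 799, 3)
```

View pics/topc.png

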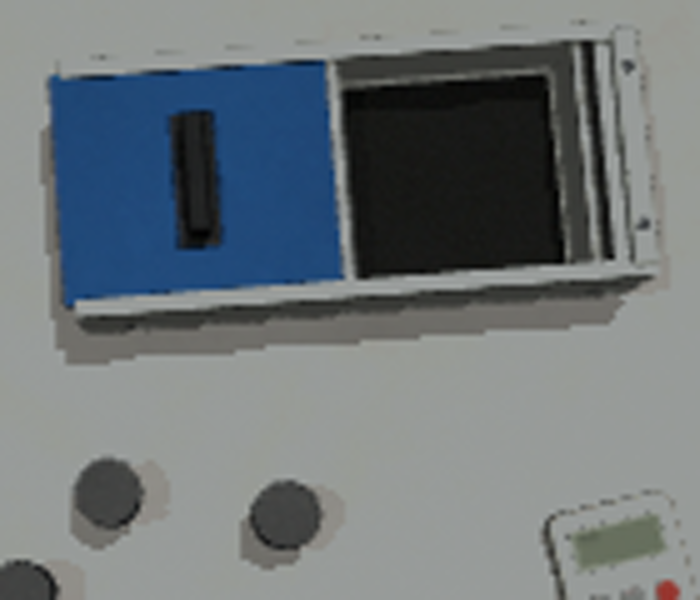

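View pics/scenec.png

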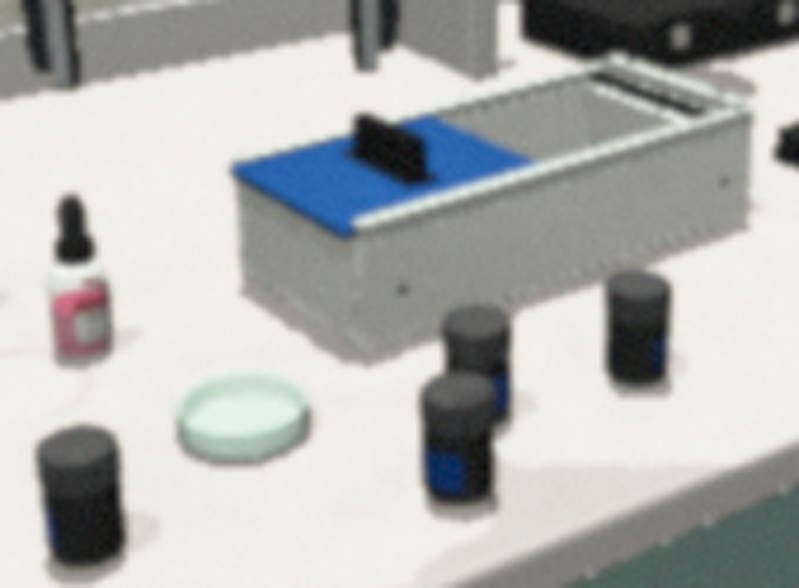

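All four canisters carry blue labels, so the one at top (279,228) and scene (286,216) is the target. I'll triangulate it along with the box corners and the rib.

```bash
cat > h.py <<'E'
from plant import manip
import numpy as np
def ray(name,px,T=None):
    c=manip.calibration(name);T=c["T"] if T is None else T
    d=T[:3,:3]@np.linalg.solve(c["mtx"],[px[0],px[1],1.]);return T[:3,3],d/np.linalg.norm(d)
def tri(*rs):
    A=sum(np.eye(3)-np.outer(d,d) for o,d in rs);b=sum((np.eye(3)-np.outer(d,d))@o for o,d in rs)
    p=np.linalg.solve(A,b);return p,[np.linalg.norm(np.cross(p-o,d)) for o,d in rs]
def atz(r,z): o,d=r;return o+d*(z-o[2])/d[2]
E
python3 - <<'E'
from h import *
np.set_printoptions(precision=4,suppress=True)
tp=lambda x,y:ray("top",(222+x/5,125+y/5)); sc=lambda x,y:ray("scene",(150+x/4.7,155+y/4.7))
for n,a,b,z in[("can",(285,514),(638,287),.05),("railR near",(655,270),(750,108),.073),("railL near",(78,303),(352,228),.073),("railL far",(58,68),(235,170),.07),("ribtop",(197,172),(392,132),.095)]:
    print(n,*tri(tp(*a),sc(*b)),"top@z",atz(tp(*a),z))
E
```

```text
can [0.381  0.2905 0.0467] [np.float64(0.0010660698193155225), np.float64(0.0010660698193155716)] top@z [0.3816 0.2915 0.05  ]
railR near [0.4972 0.1049 0.0706] [np.float64(0.0007966738766445315), np.float64(0.0007966738766444877)] top@z [0.4974 0.1061 0.073 ]
railL near [0.4876 0.392  0.0672] [np.float64(0.00047074040384922054), np.float64(0.00047074040384923404)] top@z [0.4871 0.3922 0.073 ]
railL far [0.6077 0.3993 0.0627] [np.float64(0.0015932921402567407), np.float64(0.0015932921402568227)] top@z [0.6067 0.4003 0.07  ]
ribtop [0.5478 0.3309 0.0887] [np.float64(0.001502724747712094), np.float64(0.0015027247477121715)] top@z [0.5474 0.3322 0.095 ]
```

```bash
cat >> h.py <<'E'
from scipy.spatial.transform import Rotation as Ro
def toolT(s=None):
    s=s or manip.state();T=np.eye(4);q=s["tool_rot"];T[:3,:3]=Ro.from_quat([q[1],q[2],q[3],q[0]]).as_matrix();T[:3,3]=s["tool_pos"];return T
def delta(pos,R):
    """tool-axes shift (mm) at present axes and rotvec (deg) to the target"""
    T=toolT();return T[:3,:3].T@(np.array(pos)-T[:3,3])*1000, np.degrees(Ro.from_matrix(T[:3,:3].T@R).as_rotvec())
def down(yaw_deg):
    """tool down, jaws (tool z) along the box y axis at that yaw; tool x = -box x or +box x by sign"""
    a=np.radians(yaw_deg);z=np.array([-np.sin(a),np.cos(a),0]);y=np.array([0,0,-1.]);return np.column_stack([np.cross(y,z),y,z])
E
python3 - <<'E'
from h import *
np.set_printoptions(precision=4,suppress=True)
print(toolT()); 
for yaw in (2,182,92,-88): print(yaw,delta([.381,.2905,.15],down(yaw)), down(yaw)[:,0])
E
```

```text
[[ 0.9061 -0.001   0.4231  0.2641]
 [-0.4231 -0.0016  0.9061  0.5659]
 [-0.0002 -1.     -0.0019  0.2492]
 [ 0.      0.      0.      1.    ]]
2 (array([ 222.4253,   99.4933, -199.87  ]), array([  0.1031, -27.0281,  -0.037 ])) [0.9994 0.0349 0.    ]
182 (array([ 222.4253,   99.4933, -199.87  ]), array([  0.0503, 152.9719,   0.1403])) [-0.9994 -0.0349 -0.    ]
92 (array([ 222.4253,   99.4933, -199.87  ]), array([   0.0555, -117.028 ,   -0.1175])) [-0.0349  0.9994  0.    ]
-88 (array([ 222.4253,   99.4933, -199.87  ]), array([ 0.1033, 62.9719,  0.0488])) [ 0.0349 -0.9994  0.    ]
```

>>> apply_moves --pt "-1 37 0 -33 0 0 0" --pt "-1 37 0 -33 0 0 0" --pt "-1 37 0 -33 0 0 0" --pt "-1 37 0 -33 0 0 0" --pt "-1 37 0 -33 0 0 0" --pt "-1 37 0 -33 0 0 0" --pt "-0.5 0 0 0 0 -6.75 0" --pt "-0.5 0 0 0 0 -6.75 0" --pt "-0.5 0 0 0 0 -6.75 0" --pt "-0.5 0 0 0 0 -6.75 0" --pt "-0.5 0 0 0 0 0 0" --pt "-0.5 0 0 0 0 0 0"

```text
time: 1.3
tool_pos: [0.3816, 0.2929, 0.2499]
tool_rot: [-0.707, 0.707, 0.011, -0.012]
contact_force: [-0.5, -1.0, 0.3]
gripper_width: 0.748
```

Run:
```python
from h import *
import cv2
T=toolT();np.save("w1.npy",T);im=manip.grab_frame("wrist");print(np.round(T,4),manip.state()["gripper_width"],manip.state()["time"])
cv2.imwrite("pics/w1raw.png",im);cv2.imwrite("pics/w1.png",cv2.resize(im,(800,600),interpolation=cv2.INTER_CUBIC))
```

```text
[[ 9.995e-01 -5.000e-04 -3.200e-02  3.816e-01]
 [ 3.200e-02 -3.000e-04  9.995e-01  2.929e-01]
 [-5.000e-04 -1.000e+00 -2.000e-04  2.499e-01]
 [ 0.000e+00  0.000e+00  0.000e+00  1.000e+00]] 0.7479481729158788 1.35
```

View pics/w1.png

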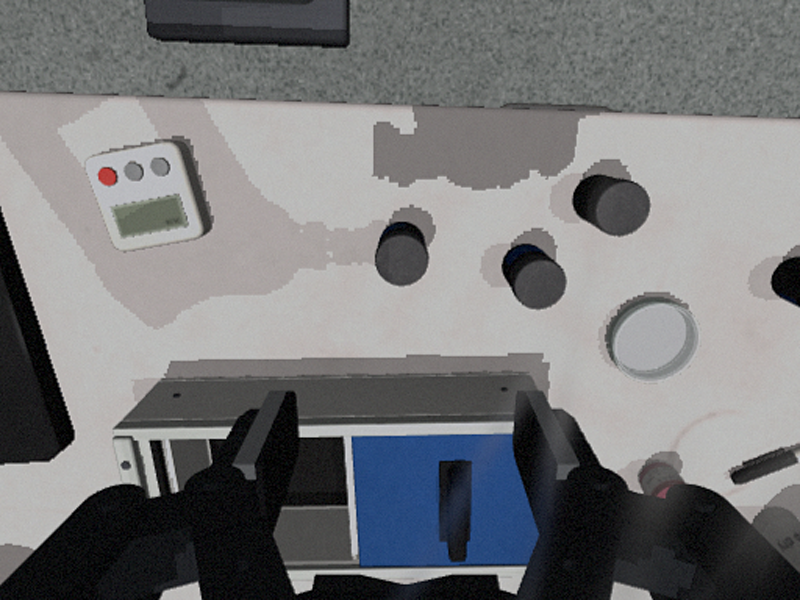

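The wrist view shows the target cap centred at (402,259) in the enlarged picture. The box's near wall base runs (165,380)–(545,376), and the near rail corner at the jamb end is (115,430).

Run:
```python
from h import *
np.set_printoptions(precision=4,suppress=True)
W=np.load("w1.npy")@manip.calibration("wrist")["T_tool_cam"]
w=lambda x,y:ray("wrist",((x+.5)/1.5625-.5,(y+.5)/1.5625-.5),W)
tp=lambda x,y:ray("top",(222+x/5,125+y/5)); sc=lambda x,y:ray("scene",(150+x/4.7,155+y/4.7))
print("can",tri(w(402,258),tp(285,514)),tri(w(402,258),tp(285,514),sc(638,287)),atz(w(402,258),.05))
print("railR",tri(w(115,430),tp(655,270),sc(750,108)))
print("base R",atz(w(165,380),0),"base L",atz(w(547,376),0))
print("hatch/deck edge near",atz(w(353,436),.07),"far",atz(w(360,565),.07), "near top",atz(tp(343,278),.07),"far top",atz(tp(328,62),.07))
print("rib near face",atz(w(440,461),.095),atz(w(471,461),.095),"far",atz(w(447,560),.095),atz(w(468,560),.095))
p=tri(w(402,258),tp(285,514))[0]
print(delta([p[0],p[1],.049],down(2)))
```

```text
can (array([0.3819, 0.2911, 0.0409]), [np.float64(3.6955233423812114e-05), np.float64(3.695523342379639e-05)]) (array([0.3807, 0.2908, 0.0469]), [np.float64(0.00045522775556874976), np.float64(0.001145013440112718), np.float64(0.001068159364030424)]) [0.3796 0.2911 0.05  ]
railR (array([0.4973, 0.105 , 0.0706]), [np.float64(0.00019978677525560204), np.float64(0.0006973016973969566), np.float64(0.0008963063337053968)])
base R [0.4971 0.1077 0.    ] base L [0.4836 0.4077 0.    ]
hatch/deck edge near [0.4971 0.2623 0.07  ] far [0.6062 0.2675 0.07  ] near top [0.4972 0.2605 0.07  ] far top [0.6069 0.2646 0.07  ]
rib near face [0.4968 0.3186 0.095 ] [0.4962 0.3378 0.095 ] far [0.5745 0.3275 0.095 ] [0.574  0.3415 0.095 ]
(array([  0.2574, 201.0292,  -1.852 ]), array([ 0.0117, -0.1383, -0.0241]))
```

>>> apply_moves --pt "-0.5 -0.5 45 -2 0 -0.5 0" --pt "-0.5 0 45 0 0 0 0" --pt "-0.5 0 45 0 0 0 0" --pt "-0.5 0 40 0 0 0 0" --pt "-0.5 0 20 0 0 0 0" --pt "-0.5 0 11 0 0 0 0" --pt "-0.5 0 0 0 0 0 0" --pt "1 0 0 0 0 0 0" --pt "1 0 0 0 0 0 0" --pt "1 0 0 0 0 0 0" --pt "1 0 0 0 0 0 0" --pt "1 0 0 0 0 0 0"

```text
time: 2.55
tool_pos: [0.3829, 0.2917, 0.0465]
tool_rot: [0.708, -0.706, -0.016, 0.014]
contact_force: [-0.7, -0.9, 6.2]
gripper_width: 0.387
```

>>> apply_moves --pt "1 0 -8 0 0 0 0" --pt "1 0 -15 0 0 0 0" --pt "1 0 -30 0 0 0 0" --pt "1 0 -35 0 0 0 0" --pt "1 0 -30 0 0 0 0" --pt "1 20 0 -10 0 0 0" --pt "1 33 0 -18 0 0 0" --pt "1 33 0 -18 0 0 0" --pt "1 33 0 -18 0 0 0" --pt "1 30 0 -18 0 0 0" --pt "1 18 0 -12 0 0 0" --pt "1 5 0 -4 0 0 0" --pt "1 0 0 0 0 0 0" --pt "1 0 0 0 0 0 0"

```text
time: 3.95
tool_pos: [0.5565, 0.201, 0.1622]
tool_rot: [0.707, -0.707, -0.015, 0.016]
contact_force: [0.6, 0.1, -0.5]
gripper_width: 0.378
```

Run:
```python
from h import *
import cv2
T=toolT();np.save("w2.npy",T);im=manip.grab_frame("wrist");t=manip.grab_frame("top");s=manip.grab_frame("scene")
print(np.round(T,4),manip.state()["contact_force"],manip.state()["gripper_width"],delta([.5586,.1976,.05],down(2.3)))
a=cv2.resize(im,(512,384));b=cv2.resize(t[120:245,222:362],(400,357),interpolation=cv2.INTER_CUBIC);c=cv2.resize(s[130:280,150:320],(400,353),interpolation=cv2.INTER_CUBIC)
cv2.imwrite("pics/w2raw.png",im);cv2.imwrite("pics/s2.png",s)
o=np.zeros((600,800,3),np.uint8);w=cv2.resize(im[60:],(400,253));o[:357,:400]=b;o[:353,400:]=c;o[357:600,:400]=w[:243]
cv2.imwrite("pics/m2.png",o)
```

```text
[[ 9.990e-01 -9.000e-04 -4.360e-02  5.565e-01]
 [ 4.360e-02  2.000e-04  9.990e-01  2.010e-01]
 [-9.000e-04 -1.000e+00  3.000e-04  1.622e-01]
 [ 0.000e+00  0.000e+00  0.000e+00  1.000e+00]] [ 0.5460878   0.17952942 -0.68780875] 0.3788681924454583 (array([  2.01135266, 112.3048019 ,  -3.68292784]), array([-0.00825101,  0.24201418, -0.01981762]))
```

View pics/m2.png

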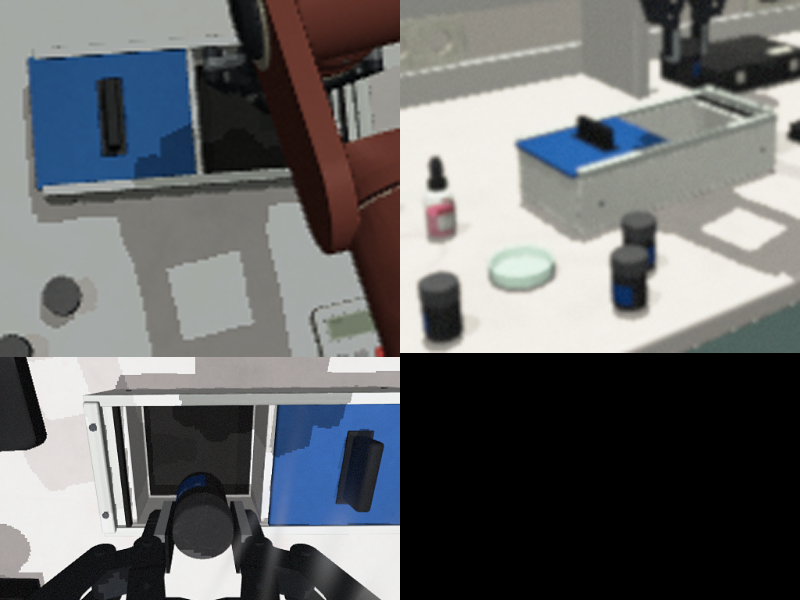

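The can is held upright in the wrist view at (203,510), over the dark compartment floor. It has clear margin to the rails and to the hatch edge at column 270. Next I'll lower it.

>>> apply_moves --pt "1 2 10 -3.5 0 0 0" --pt "1 0 30 0 0 0 0" --pt "1 0 30 0 0 0 0" --pt "1 0 20 0 0 0 0" --pt "1 0 10 0 0 0 0" --pt "1 0 4 0 0 0 0" --pt "1 0 2 0 0 0 0" --pt "1 0 0 0 0 0 0" --pt "1 0 0 0 0 0 0"

```text
time: 5.0
tool_pos: [0.5605, 0.1973, 0.0577]
tool_rot: [0.707, -0.707, -0.016, 0.014]
contact_force: [-0.6, 0.0, -0.4]
gripper_width: 0.375
```

>>> apply_moves --pt "1 0 1.5 0 0 0 0" --pt "1 0 1.5 0 0 0 0" --pt "1 0 1 0 0 0 0" --pt "1 0 1 0 0 0 0" --pt "1 0 0 0 0 0 0" --pt "1 0 0 0 0 0 0"

```text
time: 5.6
tool_pos: [0.5595, 0.1971, 0.0513]
tool_rot: [-0.707, 0.707, 0.015, -0.015]
contact_force: [0.3, 0.4, -0.8]
gripper_width: 0.382
```

>>> apply_moves --pt "1 0 0.5 0 0 0 0" --pt "1 0 0.5 0 0 0 0" --pt "1 0 0 0 0 0 0"

```text
time: 5.9
tool_pos: [0.5598, 0.1971, 0.0506]
tool_rot: [0.707, -0.707, -0.015, 0.015]
contact_force: [0.2, 0.4, 2.0]
gripper_width: 0.383
```

>>> apply_moves --pt "1 0 0.5 0 0 0 0" --pt "1 0 0.5 0 0 0 0" --pt "1 0 0 0 0 0 0"

```text
time: 6.2
tool_pos: [0.5601, 0.1971, 0.0505]
tool_rot: [-0.707, 0.707, 0.016, -0.015]
contact_force: [-2.2, -0.6, 6.1]
gripper_width: 0.382
```

>>> apply_moves --pt "0.1 0 0 0 0 0 0" --pt "-0.1 0 0 0 0 0 0" --pt "-0.3 0 0 0 0 0 0" --pt "-0.3 0 0 0 0 0 0" --pt "-0.3 0 -5 0 0 0 0" --pt "-0.3 0 -15 0 0 0 0" --pt "-0.3 0 -30 0 0 0 0" --pt "-0.3 0 -40 0 0 0 0" --pt "1 0 -25 0 0 0 0" --pt "1 0 0 0 0 0 0" --pt "1 0 0 0 0 0 0"

```text
time: 7.3
tool_pos: [0.56, 0.1972, 0.1657]
tool_rot: [0.707, -0.707, -0.016, 0.014]
contact_force: [0.7, 0.5, -0.8]
gripper_width: 0.139
```

Run:
```python
from h import *
import cv2
T=toolT();np.save("w3.npy",T);im=manip.grab_frame("wrist");cv2.imwrite("pics/w3raw.png",im)
print(np.round(T,4),manip.state()["contact_force"],manip.state()["gripper_width"])
cv2.imwrite("pics/w3.png",cv2.resize(im,(800,600),interpolation=cv2.INTER_CUBIC))
```

```text
[[ 9.991e-01  2.300e-03 -4.320e-02  5.600e-01]
 [ 4.320e-02  5.000e-04  9.991e-01  1.972e-01]
 [ 2.300e-03 -1.000e+00  4.000e-04  1.657e-01]
 [ 0.000e+00  0.000e+00  0.000e+00  1.000e+00]] [-0.10407613  0.03098075 -0.609907  ] 0.05466854194108395
```

View pics/w3.png

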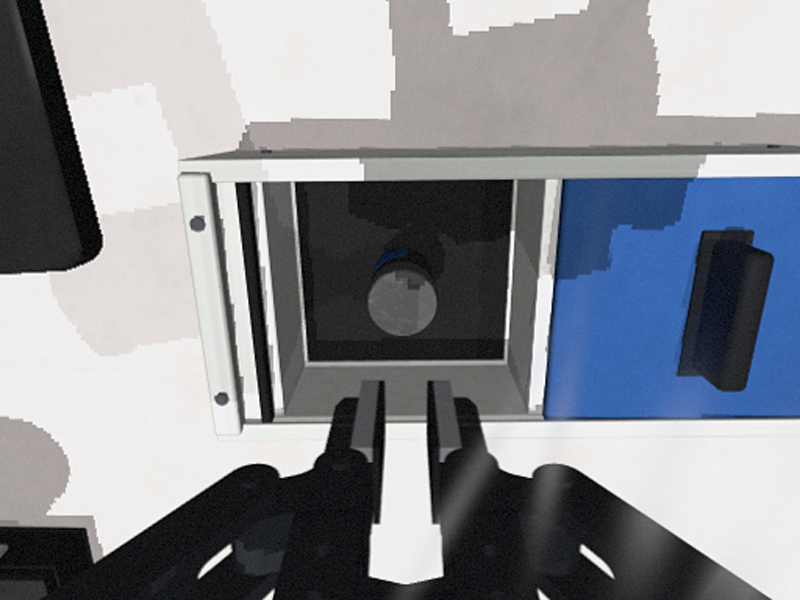

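The can stands upright, centred in the compartment at (402,300). The rib's top face is centred near (750,315). I'll locate the rib.

Run:
```python
from h import *
np.set_printoptions(precision=4,suppress=True)
C=manip.calibration("wrist")["T_tool_cam"]
f=lambda n:(lambda x,y:ray("wrist",((x+.5)/1.5625-.5,(y+.5)/1.5625-.5),np.load(n)@C))
w1,w3=f("w1.npy"),f("w3.npy")
tp=lambda x,y:ray("top",(222+x/5,125+y/5))
print("far end tri",tri(w1(457,560),w3(737,390)))
print("top ctr",atz(w3(749,315),.095),"far end",atz(w3(737,390),.095),"near",atz(w3(761,250),.095), "sides",atz(w3(735,315),.095),atz(w3(762,315),.095))
print("tri top", tri(w3(749,315),tp(197,172)))
print("hatch edge",atz(w3(562,180),.07),atz(w3(545,418),.07))
print("rails near",atz(w3(182,165),.073),atz(w3(800,150),.073))
print("can",atz(w3(402,300),.054))
r=np.array([.552,.335]);
```

```text
far end tri (array([0.5748, 0.3344, 0.095 ]), [np.float64(0.0004313347394308186), np.float64(0.00043133473943085293)])
top ctr [0.5424 0.3313 0.095 ] far end [0.5752 0.3348 0.095 ] near [0.5165 0.3292 0.095 ] sides [0.5427 0.3259 0.095 ] [0.5422 0.3364 0.095 ]
tri top (array([0.5455, 0.3326, 0.0929]), [np.float64(0.002305098370954105), np.float64(0.002305098370954135)])
hatch edge [0.4966 0.2585 0.07  ] [0.6068 0.266  0.07  ]
rails near [0.4971 0.1064 0.073 ] [0.4807 0.3493 0.073 ]
can [0.5562 0.196  0.054 ]
```

Rib centre is about (0.546, 0.3325) with its top at 95 mm, which matches the text. The box yaw comes out nearer 3.8°. I'll go to the rib's +y side with the fingers shut, then lower.

>>> apply_moves --pt "1 0 0 0 0 -1.3 0" --pt "1 -1 0 25 0 0 0" --pt "1 -1 0 40 0 0 0" --pt "1 -1 0 40 0 0 0" --pt "1 -1 0 38 0 0 0" --pt "1 -1 0 22 0 0 0" --pt "1 0 0 0 0 0 0" --pt "1 0 25 0 0 0 0" --pt "1 0 25 0 0 0 0" --pt "1 0 12 0 0 0 0" --pt "1 0 5 0 0 0 0" --pt "1 0 0 0 0 0 0" --pt "1 0 0 0 0 0 0"

```text
time: 8.65
tool_pos: [0.5445, 0.3614, 0.0984]
tool_rot: [0.707, -0.706, -0.024, 0.023]
contact_force: [0.8, -0.4, -0.2]
gripper_width: -0.0
```

>>> apply_moves --pt "1 0 0 -2 0 0 0" --pt "1 0 0 -2 0 0 0" --pt "1 0 0 -2 0 0 0" --pt "1 0 0 -2 0 0 0" --pt "1 0 0 -2 0 0 0" --pt "1 0 0 -2 0 0 0" --pt "1 0 0 -2 0 0 0" --pt "1 0 0 -2 0 0 0"

```text
time: 9.45
tool_pos: [0.5448, 0.3458, 0.0975]
tool_rot: [0.707, -0.706, -0.023, 0.023]
contact_force: [-0.0, 4.6, 0.6]
gripper_width: -0.003
```

>>> apply_moves --pt "1 0 0 -3 0 0 0" --pt "1 0 0 -5 0 0 0" --pt "1 0 0 -5 0 0 0" --pt "1 0 0 -5 0 0 0" --pt "1 0 0 -5 0 0 0" --pt "1 0 0 -5 0 0 0" --pt "1 0 0 -5 0 0 0" --pt "1 0 0 -5 0 0 0" --pt "1 0 0 -5 0 0 0" --pt "1 0 0 -5 0 0 0" --pt "1 0 0 -5 0 0 0" --pt "1 0 0 -5 0 0 0" --pt "1 0 0 -5 0 0 0" --pt "1 0 0 -5 0 0 0" --pt "1 0 0 -5 0 0 0" --pt "1 0 0 -5 0 0 0" --pt "1 0 0 -5 0 0 0" --pt "1 0 0 -5 0 0 0" --pt "1 0 0 -3 0 0 0" --pt "1 0 0 -1 0 0 0"

```text
time: 11.45
tool_pos: [0.5506, 0.2531, 0.097]
tool_rot: [-0.707, 0.707, 0.023, -0.023]
contact_force: [-3.1, 4.0, 2.6]
gripper_width: -0.0
```

>>> apply_moves --pt "1 0 0 -2 0 0 0" --pt "1 0 0 -2 0 0 0" --pt "1 0 0 -2 0 0 0" --pt "1 0 0 -2 0 0 0" --pt "1 0 0 -2 0 0 0" --pt "1 0 0 -2 0 0 0" --pt "1 0 0 -2 0 0 0" --pt "1 0 0 -2 0 0 0"

```text
time: 12.25
tool_pos: [0.5515, 0.2376, 0.097]
tool_rot: [-0.707, 0.707, 0.023, -0.024]
contact_force: [-2.5, 4.0, 1.1]
gripper_width: 0.002
```

Run:
```python
from h import *
import cv2
T=toolT();im=manip.grab_frame("wrist");t=manip.grab_frame("top")
print(T[:3,3],manip.state()["contact_force"])
o=np.zeros((600,800,3),np.uint8);o[:480,:640]=cv2.resize(im,(640,480),interpolation=cv2.INTER_CUBIC)
cv2.imwrite("pics/w4.png",o[:480,:640])
```

```text
[0.55151511 0.23760001 0.09701645] [-2.58457652  3.39493145  0.68404181]
```

View pics/w4.png

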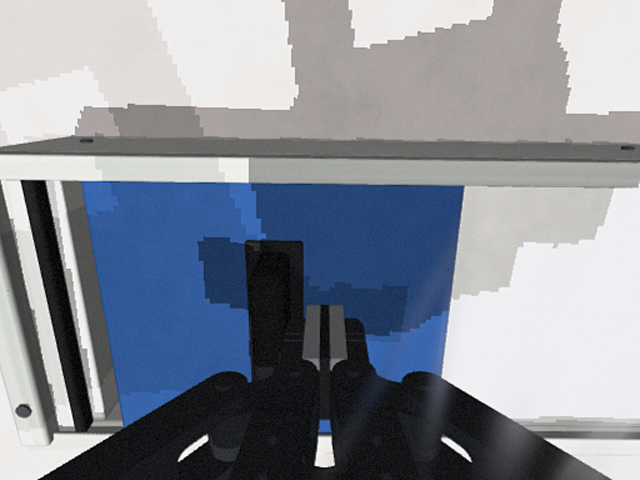

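The hatch leads at column ~85–125 and the black seal's face is at ~50–90. That leaves roughly 13 mm.

>>> apply_moves --pt "1 0 0 -1.5 0 0 0" --pt "1 0 0 -1.5 0 0 0" --pt "1 0 0 -1.5 0 0 0" --pt "1 0 0 -1.5 0 0 0" --pt "1 0 0 -1 0 0 0" --pt "1 0 0 -1 0 0 0"

```text
time: 12.95
tool_pos: [0.5521, 0.2295, 0.097]
tool_rot: [-0.707, 0.707, 0.023, -0.024]
contact_force: [-3.0, 3.2, 0.3]
gripper_width: 0.004
```

>>> apply_moves --pt "1 0 0 -0.5 0 0 0" --pt "1 0 0 -0.5 0 0 0" --pt "1 0 0 -0.5 0 0 0" --pt "1 0 0 -0.5 0 0 0"

```text
time: 13.35
tool_pos: [0.5522, 0.2275, 0.097]
tool_rot: [-0.707, 0.707, 0.023, -0.024]
contact_force: [-3.6, 4.1, 1.2]
gripper_width: 0.001
```

>>> apply_moves --pt "1 0 0 -0.5 0 0 0" --pt "1 0 0 -0.5 0 0 0"

```text
time: 13.55
tool_pos: [0.5523, 0.2266, 0.097]
tool_rot: [-0.707, 0.707, 0.023, -0.024]
contact_force: [-5.1, 4.0, 0.0]
gripper_width: 0.002
```

>>> apply_moves --pt "1 -0.5 0 0 0 0 0" --pt "1 -0.5 0 0 0 0 0" --pt "1 0 0 0 0 0 0"

```text
time: 13.85
tool_pos: [0.552, 0.2265, 0.0972]
tool_rot: [-0.707, 0.707, 0.024, -0.023]
contact_force: [1.7, 3.4, -2.1]
gripper_width: -0.004
```

>>> apply_moves --pt "1 0 0 -0.5 0 0 0" --pt "1 0 0 -0.5 0 0 0"

```text
time: 14.05
tool_pos: [0.552, 0.2256, 0.0973]
tool_rot: [0.707, -0.707, -0.024, 0.023]
contact_force: [1.0, 4.5, -3.3]
gripper_width: -0.002
```

>>> apply_moves --pt "1 0 0 -0.5 0 0 0" --pt "1 0 0 -0.5 0 0 0"

```text
time: 14.25
tool_pos: [0.552, 0.2246, 0.0975]
tool_rot: [0.707, -0.707, -0.024, 0.023]
contact_force: [1.3, 4.2, -2.6]
gripper_width: 0.001
```

>>> apply_moves --pt "1 0 0 -0.5 0 0 0" --pt "1 0 0 -0.5 0 0 0"

```text
time: 14.45
tool_pos: [0.552, 0.2236, 0.0974]
tool_rot: [0.707, -0.707, -0.023, 0.023]
contact_force: [2.0, 4.2, -2.5]
gripper_width: -0.002
```

>>> apply_moves --pt "1 0 0 -0.5 0 0 0" --pt "1 0 0 -0.5 0 0 0"

```text
time: 14.65
tool_pos: [0.5521, 0.2226, 0.0974]
tool_rot: [0.707, -0.707, -0.023, 0.023]
contact_force: [2.1, 3.6, -1.0]
gripper_width: 0.003
```

>>> apply_moves --pt "1 0 0 -0.5 0 0 0" --pt "1 0 0 -0.5 0 0 0"

```text
time: 14.85
tool_pos: [0.5521, 0.2218, 0.0974]
tool_rot: [0.707, -0.706, -0.023, 0.023]
contact_force: [2.1, 6.1, -3.4]
gripper_width: 0.001
```

>>> apply_moves --pt "1 0 0 -0.5 0 0 0" --pt "1 0 0 -0.5 0 0 0"

```text
time: 15.05
tool_pos: [0.5521, 0.2213, 0.0975]
tool_rot: [0.707, -0.706, -0.023, 0.023]
contact_force: [1.9, 6.1, -2.8]
gripper_width: -0.003
```

>>> apply_moves --pt "1 0 0 -0.5 0 0 0" --pt "1 0 0 -0.5 0 0 0" --pt "1 0 0 0 0 0 0"

```text
time: 15.35
tool_pos: [0.5521, 0.2208, 0.0974]
tool_rot: [0.708, -0.706, -0.023, 0.023]
contact_force: [1.7, 8.4, -2.8]
gripper_width: 0.0
```

>>> apply_moves --pt "1 0 0 -0.5 0 0 0" --pt "1 0 0 -0.5 0 0 0" --pt "1 0 0 0 0 0 0"

```text
time: 15.65
tool_pos: [0.5522, 0.2203, 0.0975]
tool_rot: [0.708, -0.705, -0.024, 0.023]
contact_force: [1.5, 9.5, -2.3]
gripper_width: -0.001
```

>>> apply_moves --pt "1 0 0 -0.5 0 0 0" --pt "1 0 0 -0.5 0 0 0" --pt "1 0 0 0 0 0 0"

```text
time: 15.95
tool_pos: [0.5522, 0.2198, 0.0975]
tool_rot: [0.708, -0.705, -0.024, 0.023]
contact_force: [1.5, 11.7, -2.8]
gripper_width: 0.002
```

The force is about 11.7 N, in the middle of the band. I'll hold briefly to confirm, then back off slowly and lift.

>>> apply_moves --pt "1 0 0 0 0 0 0" --pt "1 0 0 0 0 0 0"

```text
time: 16.15
tool_pos: [0.5522, 0.2199, 0.0975]
tool_rot: [0.708, -0.705, -0.024, 0.023]
contact_force: [2.0, 11.5, -3.1]
gripper_width: -0.001
```

>>> apply_moves --pt "1 0 0 1 0 0 0" --pt "1 0 0 1 0 0 0" --pt "1 0 0 2 0 0 0" --pt "1 0 0 4 0 0 0" --pt "1 0 0 10 0 0 0" --pt "1 0 0 10 0 0 0" --pt "1 0 -10 0 0 0 0" --pt "1 0 -30 0 0 0 0" --pt "1 0 -40 0 0 0 0" --pt "1 0 -40 0 0 0 0" --pt "1 0 0 0 0 0 0" --pt "1 0 0 0 0 0 0"

```text
time: 17.35
tool_pos: [0.5512, 0.2458, 0.2198]
tool_rot: [0.707, -0.706, -0.025, 0.022]
contact_force: [-0.0, -0.3, 0.5]
gripper_width: -0.001
```

Run:
```python
from h import *
import cv2
s=manip.state();im=manip.grab_frame("wrist")
print(s["tool_pos"],s["contact_force"],s["time"])
cv2.imwrite("pics/w5.png",cv2.resize(im,(800,600),interpolation=cv2.INTER_CUBIC))
```

```text
[0.55119405 0.24583852 0.21976855] [-0.02546862 -0.3470404   0.52169388] 17.35
```

View pics/w5.png

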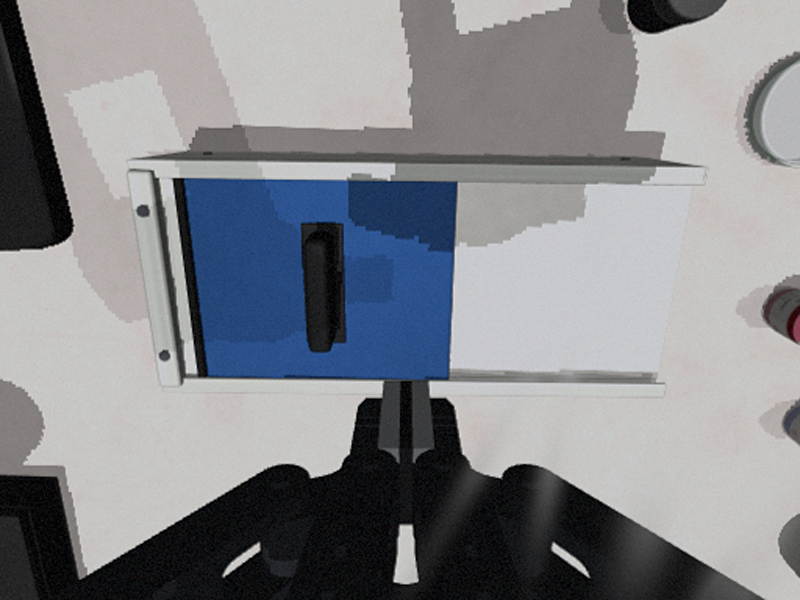

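The hatch edge rests flush against the black seal at column ~185–203, with no gap. The arm is clear of everything.

```bash
python3 -c "
from plant import manip
print(manip.job_done())"
```

```text
the job is handed in; nothing more can be done
None
```

I stood the rightmost of the four look-alike canisters upright in the middle of the open compartment and closed the hatch against the seal. The job was handed in at about 17.4 s.

- **Canister:** I lowered it in half-millimetre steps until it touched the floor, at 6 N and the expected height. The wrist view after release showed it standing centred in the compartment. I could not see it again once the hatch was closed.
- **Hatch:** I pushed the rib with shut fingers. The drag was about 4 N, and the force rose steadily once the hatch met the seal. I stopped at 11.5–11.7 N on the rib, so about 7.5 N on the seal, and then backed off. The last picture shows the hatch flush against the seal. The fingers were clear of everything, with about 0.5 N of residual reading. I did not measure the force left on the seal after letting go.
- **Bystanders:** the arm did not go near the timer, petri dish or red stain bottle.
- **What disagreed:** my views gave the box's angle as anywhere from 2° to 5°. I pushed along about 3.6°, which built up a 5 N sideways force on the rib. I relieved it with a 1 mm side step before the hatch reached the seal.

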